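# Raise the wreath board to the pointer and hold it

### The arm

A 6-joint arm with a two-finger parallel gripper is mounted at the origin on the work surface. World frame = base frame: x ahead of the robot, y to its left, z up, the work surface at z = 0. Lengths are in mm, angles in rad, forces in N, time in s.
With the tool pointing down it reaches from about 275 to 825 mm from the base axis. Payload 5.2 kg.
Tool frame: the origin (TCP) lies midway between the tips of the shut fingers; the grasp point (between the pads) lies 19 mm behind it; z points along the fingers, y is the line along which they close (so a half turn about z gives the same grasp; the last joint's range is limited). The gripper opens to 93 mm and grips with 3 to 60 N. Pads are 15 mm wide; open, the fingers measure 128 mm over their backs; the gripper's body (75 mm by 188 mm) begins 65 mm behind the grasp point.
Start: joints at [1.038, 0.259, 1.535, -0, 1.348, -0.203], TCP at [178.098, 520.371, 218.653] pointing down, gripper open.
Joint ranges: [-3.14, 3.14], [-0.91, 2.08], [0.19, 2.58], [-1.22, 4.36], [0.22, 2.71], [-3.12, 3.12]. Speed limits (rad/s): [2.57, 2.57, 3.14, 3.14, 3.14, 3.14].

### API

Orientations are given as a 3x3 rotation matrix whose columns are the frame's x, y, z axes.
In Python, from plant import env, cams gives the robot as it stands.
- The arm moves only by the shell command python3 -m creep 'ROWS' [FORCE]. ROWS is JSON, a list of rows, each an object with "delta_pos": the shift along the tool's x, y, z in mm, a list of three; "spin": the turn about the tool's z in rad; "fingers": the opening, from 0 (shut) to 1 (fully open). A call has 1 to 5 rows; each row shifts and turns the commanded pose from where the row before left it, along the tool's axes as they then stand; what a row does not reach is not made up. A row lasts 1/12 s, in which the tool goes at most 41.7 mm and 7.16 degrees, less where a joint would pass 70% of its speed; a pose out of reach is approached as far as the arm can. A call is refused whole if a number of a shift passes 41.7 or a number of a turn 0.125, either way. A call with a gripper value outside its range is refused whole. The fingers move at their own pace and stop on an object; FORCE is the grip in N (left out, the last holds). Time passes only in rows, so rows that do not move let the fingers close. It gives the time, the measured TCP pose, the force, the opening and the grip force at its end, in the units of the state.
- env.sense(): the state, without advancing time (a new reading comes with each control period).
- cams.snapshot(name): name is "scene" or "side" or "wrist"; returns a dict with "color" (420x560x3 uint8, red, green, blue), "range_z" (420x560 float32, mm along the optical axis (not along the pixel's ray), 0 where there is no reading), "K" (3x3 intrinsics, pixels), "R" (3x3) and "t" (3): a world point X has camera coordinates R X + t. Camera axes: x right, y down, z forward; pixel columns grow to the right and rows downward; lengths in mm; the calibration is good to about 2 mm. A picture is of the moment at which its call begins.
- env.finish_job(): hands the job in; it is judged then, once.
The state is a dict: "t": time; "joint_pos": joint angles; "qd": joint speeds; "joint_efforts": joint torques, N m; "eef_pos": TCP position; "tcp_rot": TCP orientation; "ft_force": force on the tool from outside, world axes, zero at the start; "wrist_torque": the same for the moment, N m; "finger_gap": opening from 0.0 (shut) to 1.0 (fully open); "finger_force": force on a finger pad.
Only numpy, scipy, OpenCV 4.12 (cv2) and the standard library are available. Lean on these libraries where they do the work, as an engineer would, in place of code of your own. Each camera call takes 0.05 s, during which the arm holds its last target. There are 200 camera calls.

### The job

The tilting wreath board is bolted flat on its stand. Draw the sliding bolt back until it is clear of the board, then lift the board by its bar handle until it lines up with the red pointer, and finish while still holding it there by the handle (it drops if let go). Leave the pointer and everything else on the table where it is.

Things in the scene. Friction and masses are not known exactly. Their poses are not given: they have to be found in the camera images.
- stand: tilting wreath stand, fixed to the table: wooden box base, 270 (its x) by 430 (its y) by 40 mm high, spanning x -125..145, y -245..185 about its origin, which lies on the table plane (the underside of the base). Its x axis points from the handle side to the hinge side, its z axis up. The bolt sits on its -y side, the white quadrant with the red pointer on its +y side (upright plate at y = 162..168, up to 235 high)
- hinge_mid (a point): middle of the board's hinge axis, 120 mm along the stand's x from its origin and 52 mm above the table; the axis runs along the stand's y
- board (a joint): angle of the plywood board (220 from hinge to free edge, 260 wide, 12 thick, carrying a wreath up to 45 mm high; the whole weighs 0.65 to 1.0 kg) in rad: 0 lying flat, growing as the handle edge is raised; stop at 1.25. The hinge is free: let go, the board falls flat. While the bolt is over it, it cannot rise
- board_edge (a point): point on the board's side edge next to the pointer, 190 mm from the hinge axis, middle of a blue stripe (50 by 10 mm); its x axis points along the board towards the hinge
- handle: round aluminium grip bar, diameter 14, 116 long, carried between two side arms on the free edge of the board. Origin at the middle of the bar: in the board's plane, 265 mm from the hinge axis, 45 mm out from the board's edge, overhanging the table in front of the base (52 mm above it when flat). The bar runs along its y axis (parallel to the hinge) and is a sleeve that turns freely in its arms, so the gripper may keep pointing down. About 3 to 5 N lifts it
- pointer (a joint): angle of the red pointer in rad, about the same hinge axis and counted like the board's: the board lines up with the pointer when both are equal. Between 0.4 and 1.0; stiff, not to be moved
- pointer_tip (a point): outer end of the red pointer (strip 9 mm wide), 215 mm from the hinge axis and 156 mm to the stand's +y side of the board's middle; its x axis points along the pointer towards the hinge
- bolt (a joint): travel of the flat steel bolt in m: 0 fully shut, tongue 25 mm over the board; 0.045 fully drawn (stop), moving towards the stand's -y. It clears the board beyond 0.025. Friction about 2 N, stays where left
- bolt_knob (a point): point on the axis of the bolt's upright brass knob (diameter 14), 14 mm below its top; the knob's top is 111 mm above the table, the bar it stands on 68 mm, a steel strap over the bar 42 mm to the stand's +y side 76 mm
- spray: bystander, to be left alone: bright green bottle with red cap, diameter 60, 170 high; origin at the middle of its underside
- glue: bystander, to be left alone: yellow glue bottle with red cap, diameter 52, 120 high; origin at the middle of its underside
- twine: bystander, to be left alone: copper-coloured wire spool, diameter 48, 50 high, standing on the wooden base behind the bolt; origin at the middle of its underside
- scissors: bystander, to be left alone: scissors with yellow grips lying flat, about 150 long, 10 high; origin at the middle of its underside
- tape: bystander, to be left alone: flat green tape roll, diameter 72, 20 high; origin at the middle of its underside
- jar: bystander, to be left alone: glass jar with steel lid, diameter 60, 70 high; origin at the middle of its underside

How it is judged:
By the outcome, as a careful person would: the job done as asked, in the order asked, and still so for the second after the job is handed in, while the arm keeps its last pose, push and grip.
It also fails if it takes over 54 s, if anything falls off the work surface, if the arm or the gripper's body presses on something with over 40 N, if the wrist force passes 120 N, or if a joint passes its speed limit or range.

## Working session

There is one attempt and no reset: what is moved stays moved. The work goes in short steps, Python scripts to look and compute and a shell command to move; the robot and the scene stay as the last step left them, time stands still between calls to the robot, and variables do not carry over. Pictures are saved under pics/ and viewed, at most 10 in all, crops included, and the job is handed in when it is done.

```bash
mkdir -p pics; python3 - <<'E'
from plant import env,cams
import cv2,numpy as np
s=env.sense();print(s['t'],s['eef_pos'],np.round(s['tcp_rot'],3),s['finger_gap'])
for n in['scene','side']:
    c=cams.snapshot(n);cv2.imwrite(f'pics/{n}0.png',c['color'][:,:,::-1]);np.savez(f'{n}0.npz',**c)
    print(n,np.round(c['K'],1).tolist(),np.round(c['R'],3).tolist(),np.round(c['t']))
E
```

```text
0.0 [177.81325158 519.89330447 217.82445722] [[-0.946  0.324 -0.001]
 [ 0.324  0.946 -0.002]
 [ 0.    -0.002 -1.   ]] 0.9989695195500363
scene [[486.9, 0.0, 284.2], [0.0, 486.9, 212.3], [0.0, 0.0, 1.0]] [[0.8, 0.6, -0.002], [0.413, -0.553, -0.723], [-0.435, 0.578, -0.691]] [-452. -168. 1839.]
side [[452.0, 0.0, 280.7], [0.0, 452.0, 203.2], [0.0, 0.0, 1.0]] [[-0.98, -0.197, -0.013], [-0.105, 0.578, -0.809], [0.166, -0.792, -0.588]] [ 559.  110. 1512.]
```

View pics/scene0.png

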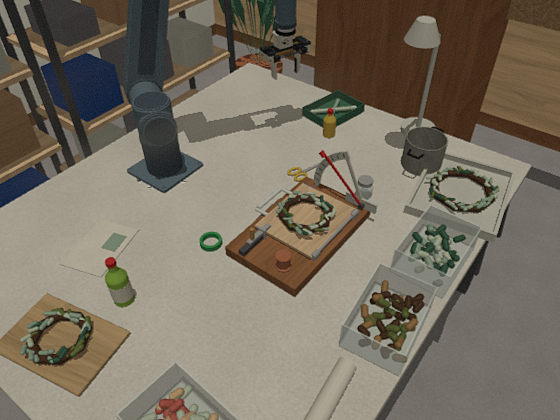

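View pics/side0.png

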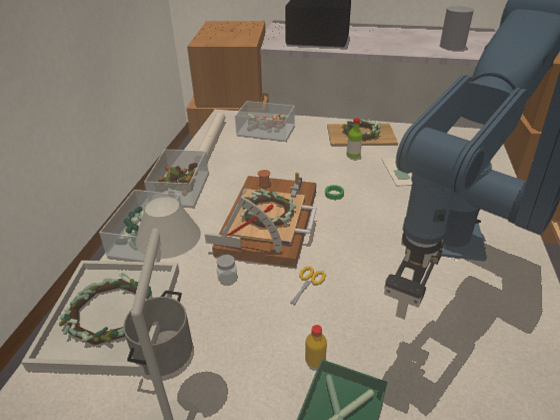

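The scene view shows the stand at about (300,235), with the bolt knob near (265,233), the handle near (270,203) and the red pointer running from (322,153) to (360,205). The side view shows the same, with the pointer at about (250,220). Next I'll measure using depth and colour.

```bash
cat > h.py <<'E'
import numpy as np,cv2
def cloud(c):
    v,u=np.mgrid[:420,:560];z=c['range_z'];K=c['K']
    P=np.stack([(u-K[0,2])/K[0,0]*z,(v-K[1,2])/K[1,1]*z,z],-1)
    return (P-c['t'])@c['R']
def hsv(c): return cv2.cvtColor(np.ascontiguousarray(c['color']),cv2.COLOR_RGB2HSV)
E
python3 - <<'E'
from h import *
for n,(u0,u1,v0,v1) in dict(scene=(215,385,140,300),side=(200,330,160,275)).items():
    c=np.load(n+'0.npz');P=cloud(c);H=hsv(c).astype(int)
    roi=np.zeros((420,560),bool);roi[v0:v1,u0:u1]=1;roi&=c['range_z']>0
    m=roi&(abs(P[...,2]-40)<6)&(H[...,1]>90)&(H[...,0]<20)
    k,lab,st,ce=cv2.connectedComponentsWithStats(m.astype(np.uint8))
    m=roi&(P[...,2]>30)&(P[...,2]<50)&(H[...,1]>90)&(H[...,0]<20)
    print(n,'base',cv2.minAreaRect(P[m][:,:2].astype(np.float32)),m.sum(),np.median(P[m][:,2]))
    r=roi&((H[...,0]<6)|(H[...,0]>174))&(H[...,1]>150)&(P[...,2]>60)
    q=P[r];print('red',r.sum(),q[q[:,2].argsort()][[0,1,2,-3,-2,-1]].round(), np.argwhere(r).min(0),np.argwhere(r).max(0))
    b=roi&(H[...,0]>100)&(H[...,0]<130)&(H[...,1]>100);print('blue',b.sum(),P[b].mean(0).round() if b.any() else '')
    y=roi&(P[...,2]>85)&(H[...,1]>80)&(H[...,0]>12)&(H[...,0]<32);print('brass',y.sum(),np.median(P[y],0))
    t=c['color'][v0:v1,u0:u1][:,:,::-1];cv2.imwrite(f'pics/{n}crop.png',cv2.resize(t,None,fx=4.3 if n=='side' else 3.6,fy=4.3 if n=='side' else 3.6,interpolation=cv2.INTER_CUBIC))
E
```

```text
scene base ((714.307861328125, 24.525375366210938), (435.3456726074219, 476.9312438964844), 89.3531265258789) 3423 38.462413285528655
red 156 [[712. 211.  61.]
 [720. 210.  62.]
 [708. 212.  62.]
 [563. 214. 200.]
 [561. 199. 205.]
 [563. 201. 205.]] [151 291] [229 360]
blue 0 
brass 58 [ 546.73553364 -128.18911523   92.45297822]
side base ((608.1582641601562, 28.116653442382812), (439.8493957519531, 270.60601806640625), 89.33682250976562) 2232 38.843503422028746
red 114 [[653. 128.  74.]
 [699. 212.  77.]
 [691. 214.  80.]
 [554. 215. 204.]
 [556. 217. 205.]
 [555. 208. 205.]] [205 227] [234 272]
blue 7 [518. 191.  57.]
brass 71 [559.29055926  10.62674831  89.15069109]
```

View pics/scenecrop.png

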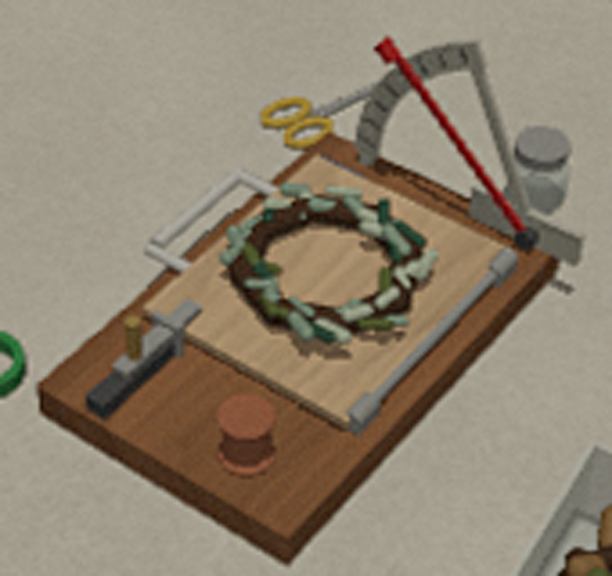

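View pics/sidecrop.png

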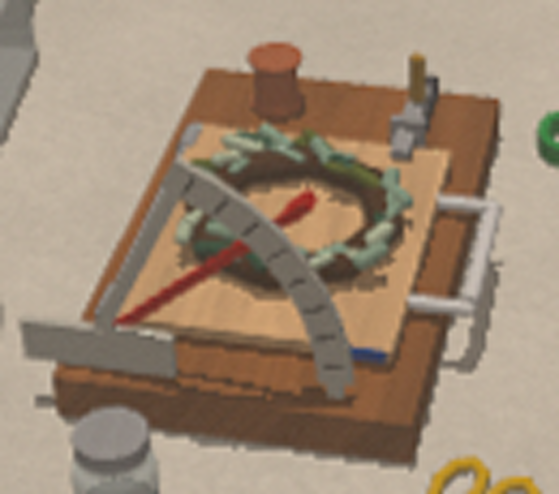

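The crops show the knob at about scene (252,236) and side (297,178). The blue stripe is at side (286,242), the pointer is raised to about 0.75, and the wreath sits close to the handle side. Next I'll get precise numbers and check finger clearance to the wreath.

```bash
cat >> h.py <<'E'
def rays(c,uv):
    uv=np.atleast_2d(uv).astype(float);d=np.c_[(uv-c['K'][:2,2])/[c['K'][0,0],c['K'][1,1]],np.ones(len(uv))]@c['R']
    return -c['R'].T@c['t'],d
def onplane(c,uv,ax,val):
    o,d=rays(c,uv);return o+d*((val-o[ax])/d[:,ax])[:,None]
def tri(cs,uvs):
    A=0;b=0
    for c,uv in zip(cs,uvs):
        o,d=rays(c,uv);d=d[0]/np.linalg.norm(d[0]);M=np.eye(3)-np.outer(d,d);A=A+M;b=b+M@o
    return np.linalg.solve(A,b)
E
python3 - <<'E'
from h import *
C={n:np.load(n+'0.npz') for n in['scene','side']};rois=dict(scene=(300,370,145,215),side=(225,280,195,240))
kr=dict(scene=(244,260,226,242),side=(290,302,170,186));kc=[];tips=[]
for n,c in C.items():
    H=hsv(c).astype(int);u0,u1,v0,v1=rois[n]
    m=np.zeros((420,560),bool);m[v0:v1,u0:u1]=1
    m&=((H[...,0]<6)|(H[...,0]>174))&(H[...,1]>150)
    uv=np.argwhere(m)[:,::-1]
    for y in(211,214,217):
        p=onplane(c,uv,1,y)[:,[0,2]].astype(np.float32)
        # robust line
        l=cv2.fitLine(p,cv2.DIST_HUBER,0,.01,.01).ravel();t=(p-l[2:])@l[:2];
        g=abs((p-l[2:])@[-l[1],l[0]])<6
        e=[(l[2:]+l[:2]*x).round(1) for x in(t.min(),t.max())]
        print(n,'ptr y',y,'ang',np.arctan(-l[1]/l[0]).round(4),'z at 718',(l[3]+(718-l[2])*l[1]/l[0]).round(1),e,g.mean())
    u0,u1,v0,v1=kr[n];k=np.zeros((420,560),bool);k[v0:v1,u0:u1]=1
    k&=(H[...,0]>10)&(H[...,0]<32)&(H[...,1]>110);q=np.argwhere(k)[:,::-1];print('knob px',len(q),q.min(0),q.max(0),q.mean(0));kc.append(q.mean(0))
    m=m*0
    P=cloud(c);b=(H[...,0]>100)&(H[...,0]<130)&(H[...,1]>100);b[:230]=0;b[250:]=0;b[:,:270]=0;b[:,300:]=0
    if n=='side':print('blue',onplane(c,np.argwhere(b)[:,::-1].mean(0),2,52))
    # base edges: slope of long edges at height ~38
    w=(P[...,2]>62)&(P[...,2]<115)&(P[...,0]>490)&(P[...,0]<705)&(P[...,1]>-60)&(P[...,1]<175)
    W=P[w]
    for lo,hi in((-45,-15),(-15,15),(15,45)):
        Q=W[(abs(W[:,1]-58-(lo+hi)/2)<15)];r=718-Q[:,0];h=Q[:,2]-52
        for th in(.6,.75,.9):
            x=-r*np.cos(th)-h*np.sin(th)+265*np.cos(th);z=r*np.sin(th)+h*np.cos(th)-265*np.sin(th)
            s=z>-15;print(' wreath y',lo,'th',th,'min x rel bar (z>-15):',x[s].min().round() if s.any() else None,'maxr',r.max().round(),'maxh',h.max().round(),end='|')
        print()
    a=P[(P[...,2]>44)&(P[...,2]<60)&(P[...,0]>440)&(P[...,0]<480)&(P[...,1]>-30)&(P[...,1]<140)]
    if len(a):print('bar',len(a),np.median(a,0),a.min(0),a.max(0), np.polyfit(a[:,1],a[:,0],1))
print('knob',tri(C.values(),kc))
E
```

```text
scene ptr y 211 ang 0.727 z at 718 58.1 [array([558.5, 200. ], dtype=float32), array([717.9,  58.2], dtype=float32)] 0.9113924050632911
scene ptr y 214 ang 0.727 z at 718 53.9 [array([556.6, 197.4], dtype=float32), array([716.5,  55.2], dtype=float32)] 0.9113924050632911
scene ptr y 217 ang 0.727 z at 718 49.6 [array([554.8, 194.8], dtype=float32), array([715.1,  52.2], dtype=float32)] 0.9113924050632911
knob px 142 [244 226] [256 241] [249.43661972 232.72535211]
 wreath y -45 th 0.6 min x rel bar (z>-15): 39.0 maxr 199.0 maxh 40.0| wreath y -45 th 0.75 min x rel bar (z>-15): None maxr 199.0 maxh 40.0| wreath y -45 th 0.9 min x rel bar (z>-15): None maxr 199.0 maxh 40.0|
 wreath y -15 th 0.6 min x rel bar (z>-15): 41.0 maxr 194.0 maxh 43.0| wreath y -15 th 0.75 min x rel bar (z>-15): None maxr 194.0 maxh 43.0| wreath y -15 th 0.9 min x rel bar (z>-15): None maxr 194.0 maxh 43.0|
 wreath y 15 th 0.6 min x rel bar (z>-15): 42.0 maxr 191.0 maxh 40.0| wreath y 15 th 0.75 min x rel bar (z>-15): None maxr 191.0 maxh 40.0| wreath y 15 th 0.9 min x rel bar (z>-15): None maxr 191.0 maxh 40.0|
[... 823 characters left out ...]
eath y -45 th 0.9 min x rel bar (z>-15): None maxr 205.0 maxh 45.0|
 wreath y -15 th 0.6 min x rel bar (z>-15): 36.0 maxr 202.0 maxh 36.0| wreath y -15 th 0.75 min x rel bar (z>-15): None maxr 202.0 maxh 36.0| wreath y -15 th 0.9 min x rel bar (z>-15): None maxr 202.0 maxh 36.0|
 wreath y 15 th 0.6 min x rel bar (z>-15): 36.0 maxr 199.0 maxh 38.0| wreath y 15 th 0.75 min x rel bar (z>-15): None maxr 199.0 maxh 38.0| wreath y 15 th 0.9 min x rel bar (z>-15): None maxr 199.0 maxh 38.0|
bar 148 [456.16607921  70.91005222  55.8002094 ] [446.52709472 -10.87408987  44.94468291] [479.00997811 133.50630913  59.97389503] [-5.6993337e-03  4.5842898e+02]
knob [ 537.10325416 -126.37690694   82.21272923]
```

```bash
R='{"delta_pos":[0,0,-4],"spin":0.124,"fingers":0.5}'; python3 -m creep '[{"delta_pos":[0,0,-4],"spin":0.124,"fingers":0.5},{"delta_pos":[0,0,-4],"spin":0.124,"fingers":0.5},{"delta_pos":[0,0,-4],"spin":0.124,"fingers":0.5},{"delta_pos":[0,0,-4],"spin":0.124,"fingers":0.5},{"delta_pos":[0,0,-4],"spin":0.124,"fingers":0.5}]' 20
python3 -m creep '[{"delta_pos":[0,0,-4],"spin":0.124,"fingers":0.5},{"delta_pos":[0,0,-4],"spin":0.124,"fingers":0.5},{"delta_pos":[0,0,-4],"spin":0.124,"fingers":0.5},{"delta_pos":[0,0,-4],"spin":0.124,"fingers":0.5},{"delta_pos":[0,0,-4],"spin":0.124,"fingers":0.5}]' 20
```

```text
t: 0.52
eef_pos: [177.9, 520.1, 238.3]
tcp_rot: [[-0.577, 0.817, -0.001], [0.817, 0.577, -0.001], [-0.0, -0.001, -1.0]]
ft_force: [0.1, -0.2, 0.8]
finger_gap: 0.694
finger_force: 0.0
t: 0.93
eef_pos: [177.9, 520.1, 258.3]
tcp_rot: [[0.005, 1.0, -0.001], [1.0, -0.005, -0.001], [-0.001, -0.001, -1.0]]
ft_force: [-0.7, -0.1, -0.2]
finger_gap: 0.5
finger_force: 0.0
```

```bash
python3 -m creep '[{"delta_pos":[-32,17,0]},{"delta_pos":[-32,17,0]},{"delta_pos":[-32,17,0]},{"delta_pos":[-32,17,0]},{"delta_pos":[-32,17,0]}]'
python3 -m creep '[{"delta_pos":[-32,17,0]},{"delta_pos":[-32,17,0]},{"delta_pos":[-32,17,0]},{"delta_pos":[-32,17,0]},{"delta_pos":[-32,17,0]}]'
python3 -m creep '[{"delta_pos":[-32,17,0]},{"delta_pos":[-32,17,0]},{"delta_pos":[-32,17,0]},{"delta_pos":[-32,17,0]},{"delta_pos":[-32,17,0]}]'
python3 -m creep '[{"delta_pos":[-32,17,0]},{"delta_pos":[-32,17,0]},{"delta_pos":[-32,17,0]},{"delta_pos":[-32,17,0]},{"delta_pos":[-32,17,0]}]'
python3 - <<'E'
from plant import cams
from h import *
c=cams.snapshot('wrist');cv2.imwrite('pics/w1.png',c['color'][:,:,::-1]);np.savez('w1.npz',**c)
E
```

```text
invalid input
invalid input
invalid input
invalid input
```

View pics/w1.png

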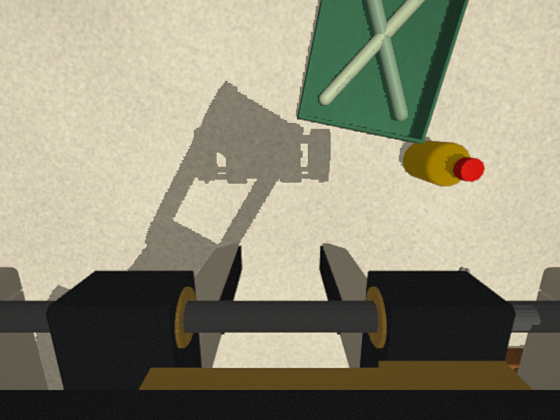

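The moves were refused because each row needs all three keys. The picture shows table, tray and the glue bottle at (440,163), so image-up is world +y. I'll resend full rows.

```bash
python3 -m creep '[{"delta_pos":[-34,17,0],"spin":0,"fingers":0.5},{"delta_pos":[-34,17,0],"spin":0,"fingers":0.5},{"delta_pos":[-34,17,0],"spin":0,"fingers":0.5},{"delta_pos":[-34,17,0],"spin":0,"fingers":0.5},{"delta_pos":[-34,17,0],"spin":0,"fingers":0.5}]'
python3 -m creep '[{"delta_pos":[-34,17,0],"spin":0,"fingers":0.5},{"delta_pos":[-34,17,0],"spin":0,"fingers":0.5},{"delta_pos":[-34,17,0],"spin":0,"fingers":0.5},{"delta_pos":[-34,17,0],"spin":0,"fingers":0.5},{"delta_pos":[-34,17,0],"spin":0,"fingers":0.5}]'
python3 -m creep '[{"delta_pos":[-34,17,0],"spin":0,"fingers":0.5},{"delta_pos":[-34,17,0],"spin":0,"fingers":0.5},{"delta_pos":[-34,17,0],"spin":0,"fingers":0.5},{"delta_pos":[-34,17,0],"spin":0,"fingers":0.5},{"delta_pos":[-34,17,0],"spin":0,"fingers":0.5}]'
python3 -m creep '[{"delta_pos":[-34,17,0],"spin":0,"fingers":0.5},{"delta_pos":[-34,17,0],"spin":0,"fingers":0.5},{"delta_pos":[-34,17,0],"spin":0,"fingers":0.5},{"delta_pos":[-34,17,0],"spin":0,"fingers":0.5},{"delta_pos":[-34,17,0],"spin":0,"fingers":0.5}]'
python3 - <<'E'
from plant import cams
from h import *
c=cams.snapshot('wrist');cv2.imwrite('pics/w2.png',c['color'][:,:,::-1]);np.savez('w2.npz',**c)
P=cloud(c);H=hsv(c).astype(int)
k=(P[...,2]>100)&(P[...,2]<116)&(P[...,1]<-90)&(c['range_z']>0)
print(k.sum(),P[k].mean(0),P[k].min(0),P[k].max(0))
b=(P[...,2]>50)&(P[...,2]<62)&(P[...,0]>435)&(P[...,0]<480)&(P[...,1]>20)&(P[...,1]<100)&(c['range_z']>0)
if b.sum()>5:print('bar',b.sum(),P[b].mean(0),P[b].min(0),P[b].max(0),np.polyfit(P[b][:,1],P[b][:,0],1))
E
```

```text
t: 1.4
eef_pos: [263.3, 348.8, 258.2]
tcp_rot: [[-0.005, 1.0, -0.0], [1.0, 0.005, -0.0], [-0.0, -0.0, -1.0]]
ft_force: [1.5, 0.3, 0.1]
finger_gap: 0.503
finger_force: 0.0
t: 1.82
eef_pos: [348.5, 178.8, 258.5]
tcp_rot: [[-0.004, 1.0, 0.0], [1.0, 0.004, 0.0], [0.0, 0.0, -1.0]]
ft_force: [-0.1, -0.1, -0.6]
finger_gap: 0.501
finger_force: 0.0
t: 2.23
eef_pos: [433.8, 8.8, 258.5]
tcp_rot: [[-0.004, 1.0, -0.0], [1.0, 0.004, 0.0], [0.0, -0.0, -1.0]]
ft_force: [0.9, 0.6, -0.6]
finger_gap: 0.501
finger_force: 0.0
t: 2.65
eef_pos: [519.0, -161.1, 258.1]
tcp_rot: [[-0.004, 1.0, -0.001], [1.0, 0.004, 0.0], [0.0, -0.001, -1.0]]
ft_force: [0.1, -0.1, 0.2]
finger_gap: 0.5
finger_force: 0.0
143 [ 538.86279662 -130.74358515  108.82502719] [ 532.64178112 -137.22426039  100.63280081] [ 545.19998392 -124.41709037  111.08101023]
bar 339 [456.68081612  32.62409842  55.96438434] [448.85750224  20.15311053  50.01322409] [462.87480041  45.58809992  59.84025068] [6.59483379e-03 4.56465666e+02]
```

View pics/w2.png

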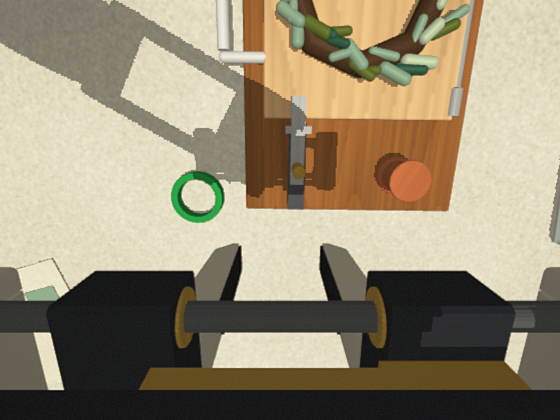

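The wrist view shows the knob at (298,172), which gives world (539,-131), and the bar end near (222,40). I'll go down over the knob.

```bash
python3 -m creep '[{"delta_pos":[15,10,0],"spin":0,"fingers":0.5},{"delta_pos":[15.5,10,0],"spin":0,"fingers":0.5},{"delta_pos":[0,0,36],"spin":0,"fingers":0.5},{"delta_pos":[0,0,36],"spin":0,"fingers":0.5},{"delta_pos":[0,0,36],"spin":0,"fingers":0.5}]'
python3 -m creep '[{"delta_pos":[0,0,30],"spin":0,"fingers":0.5},{"delta_pos":[0,0,25],"spin":0,"fingers":0.5},{"delta_pos":[0,0,15],"spin":0,"fingers":0.5},{"delta_pos":[0,0,0],"spin":0,"fingers":0.1},{"delta_pos":[0,0,0],"spin":0,"fingers":0}]' 20
python3 -m creep '[{"delta_pos":[0,0,0],"spin":0,"fingers":0},{"delta_pos":[0,0,0],"spin":0,"fingers":0},{"delta_pos":[0,0,0],"spin":0,"fingers":0},{"delta_pos":[0,0,0],"spin":0,"fingers":0}]' 20
```

```text
t: 3.12
eef_pos: [538.9, -128.3, 149.6]
tcp_rot: [[-0.005, 1.0, 0.001], [1.0, 0.005, -0.001], [-0.001, 0.001, -1.0]]
ft_force: [0.5, -0.7, -0.6]
finger_gap: 0.501
finger_force: 0.0
t: 3.53
eef_pos: [538.0, -128.3, 79.9]
tcp_rot: [[-0.003, 1.0, -0.002], [1.0, 0.003, 0.001], [0.001, -0.002, -1.0]]
ft_force: [-0.1, 0.5, 0.8]
finger_gap: 0.404
finger_force: 0.0
t: 3.87
eef_pos: [538.4, -129.1, 82.0]
tcp_rot: [[-0.002, 1.0, -0.0], [1.0, 0.002, -0.001], [-0.001, -0.0, -1.0]]
ft_force: [-3.0, -0.5, 3.4]
finger_gap: 0.148
finger_force: 20.0
```

Knob gripped (gap 13.8 mm). I'll draw the bolt.

```bash
python3 -m creep '[{"delta_pos":[-8,0,0],"spin":0,"fingers":0},{"delta_pos":[-9,0,0],"spin":0,"fingers":0},{"delta_pos":[-9,0,0],"spin":0,"fingers":0},{"delta_pos":[-9,0,0],"spin":0,"fingers":0},{"delta_pos":[-6,0,0],"spin":0,"fingers":0}]'
python3 -m creep '[{"delta_pos":[0,0,0],"spin":0,"fingers":0},{"delta_pos":[0,0,0],"spin":0,"fingers":0.3},{"delta_pos":[0,0,0],"spin":0,"fingers":0.5},{"delta_pos":[0,0,0],"spin":0,"fingers":0.5},{"delta_pos":[0,0,0],"spin":0,"fingers":0.5}]'
python3 -m creep '[{"delta_pos":[0,0,-20],"spin":0,"fingers":0.5},{"delta_pos":[0,0,-36],"spin":0,"fingers":0.5},{"delta_pos":[0,0,-36],"spin":0,"fingers":0.5},{"delta_pos":[0,0,-36],"spin":0,"fingers":0.5},{"delta_pos":[0,0,-36],"spin":0,"fingers":0.5}]'
python3 - <<'E'
from plant import cams
from h import *
c=cams.snapshot('wrist');P=cloud(c)
k=(P[...,2]>100)&(P[...,2]<116)&(P[...,1]<-90)&(P[...,0]>500)&(P[...,0]<580)&(c['range_z']>0)
print(k.sum(),P[k].mean(0),P[k].min(0),P[k].max(0))
E
```

```text
t: 4.28
eef_pos: [538.0, -170.0, 81.9]
tcp_rot: [[-0.001, 1.0, -0.001], [1.0, 0.001, 0.0], [0.0, -0.001, -1.0]]
ft_force: [-5.3, 2.8, 6.7]
finger_gap: 0.144
finger_force: 20.0
t: 4.7
eef_pos: [539.1, -169.7, 80.9]
tcp_rot: [[-0.001, 1.0, 0.001], [1.0, 0.001, -0.0], [-0.0, 0.001, -1.0]]
ft_force: [0.5, -0.1, 0.1]
finger_gap: 0.38
finger_force: 0.0
t: 5.12
eef_pos: [538.6, -169.3, 246.3]
tcp_rot: [[-0.001, 1.0, -0.0], [1.0, 0.001, 0.0], [0.0, -0.0, -1.0]]
ft_force: [0.6, -0.7, -0.3]
finger_gap: 0.497
finger_force: 0.0
152 [ 538.61546187 -172.12994184  108.47793243] [ 532.46207785 -179.5346455   100.16209945] [ 545.18127044 -166.10942252  111.17342431]
```

The bolt is drawn about 41 mm. Now to the handle.

```bash
python3 -m creep '[{"delta_pos":[34,-16,0],"spin":0,"fingers":0.5},{"delta_pos":[34,-16,0],"spin":0,"fingers":0.5},{"delta_pos":[34,-17,0],"spin":0,"fingers":0.5},{"delta_pos":[34,-17,0],"spin":0,"fingers":0.5},{"delta_pos":[34,-17,0],"spin":0,"fingers":0.5}]'
python3 - <<'E'
from plant import cams,env
from h import *
c=cams.snapshot('wrist');P=cloud(c);np.savez('w3.npz',**c);v=c['range_z']>0
b=(P[...,2]>46)&(P[...,2]<64)&(P[...,0]>435)&(P[...,0]<467)&v&(P[...,1]>-20)&(P[...,1]<130)
q=P[b];print(b.sum(),q.mean(0),q.min(0),q.max(0));
for lo in range(0,120,15):
    s=q[(q[:,1]>=lo)&(q[:,1]<lo+15)]
    if len(s):print(lo,len(s),s[:,0].min().round(1),s[:,0].max().round(1),np.median(s[s[:,2]>s[:,2].max()-2],0).round(1))
a=(P[...,2]>46)&(P[...,2]<64)&(P[...,0]>470)&(P[...,0]<485)&v&(P[...,1]>-40)&(P[...,1]<150)
print('arm y',np.sort(P[a][:,1])[[0,-1]] if a.any() else None)
w=(P[...,2]>62)&(P[...,0]>485)&v;print('nearest wreath x',np.percentile(P[w][:,0],.5),env.sense()['eef_pos'])
E
```

```text
t: 5.58
eef_pos: [454.6, 1.6, 244.4]
tcp_rot: [[-0.001, 1.0, 0.0], [1.0, 0.001, 0.0], [0.0, 0.0, -1.0]]
ft_force: [0.9, 0.4, -0.4]
finger_gap: 0.504
finger_force: 0.0
1536 [456.60087934  58.610419    55.7978013 ] [448.7508697  -14.38110058  49.70357181] [466.96700087 126.25079203  60.04997767]
0 151 448.8 462.1 [456.    7.6  57.4]
15 151 448.8 462.0 [454.8  22.   57.4]
30 152 448.9 461.9 [456.   36.6  57.7]
45 165 448.9 461.8 [456.   50.9  58. ]
60 157 449.0 463.0 [456.   67.6  57.5]
75 167 450.3 462.8 [455.9  80.7  58.7]
90 168 450.3 462.8 [456.5  98.3  57.5]
105 188 450.4 466.9 [457.  110.2  57.6]
arm y [-14.23118584 126.31674331]
nearest wreath x 485.21161568660744 [450.90203218   7.32621479 244.4932951 ]
```

```bash
python3 -m creep '[{"delta_pos":[30,0,0],"spin":0,"fingers":0.3},{"delta_pos":[19,4,20],"spin":0,"fingers":0.3},{"delta_pos":[0,0,35],"spin":0,"fingers":0.3},{"delta_pos":[0,0,35],"spin":0,"fingers":0.3},{"delta_pos":[0,0,30],"spin":0,"fingers":0.3}]'
python3 -m creep '[{"delta_pos":[0,0,0],"spin":0,"fingers":0.3},{"delta_pos":[0,0,0],"spin":0,"fingers":0.3}]'
```

```text
t: 6.05
eef_pos: [459.3, 49.9, 123.1]
tcp_rot: [[-0.003, 1.0, 0.001], [1.0, 0.003, -0.0], [-0.0, 0.001, -1.0]]
ft_force: [0.3, 0.1, -0.6]
finger_gap: 0.299
finger_force: 0.0
t: 6.22
eef_pos: [458.6, 49.4, 123.8]
tcp_rot: [[-0.001, 1.0, -0.004], [1.0, 0.001, 0.001], [0.001, -0.004, -1.0]]
ft_force: [0.1, -0.8, 1.1]
finger_gap: 0.303
finger_force: 0.0
```

```bash
python3 -m creep '[{"delta_pos":[6,-2.5,20],"spin":0,"fingers":0.3},{"delta_pos":[0,0,25],"spin":0,"fingers":0.3},{"delta_pos":[0,0,20],"spin":0,"fingers":0.3},{"delta_pos":[0,0,10],"spin":0,"fingers":0.3},{"delta_pos":[0,0,0],"spin":0,"fingers":0.3}]'
python3 -m creep '[{"delta_pos":[0,0,5],"spin":0,"fingers":0.3},{"delta_pos":[0,0,0],"spin":0,"fingers":0.3}]'
```

```text
t: 6.63
eef_pos: [457.6, 54.9, 49.8]
tcp_rot: [[-0.001, 1.0, -0.0], [1.0, 0.001, 0.0], [0.0, -0.0, -1.0]]
ft_force: [-0.5, -1.1, 0.7]
finger_gap: 0.3
finger_force: 0.0
t: 6.8
eef_pos: [458.6, 54.8, 45.9]
tcp_rot: [[-0.001, 1.0, 0.003], [1.0, 0.001, -0.0], [-0.0, 0.003, -1.0]]
ft_force: [-0.3, 0.5, -0.7]
finger_gap: 0.299
finger_force: 0.0
```

```bash
python3 -m creep '[{"delta_pos":[0,-1.5,2],"spin":0,"fingers":0.3},{"delta_pos":[0,0,0],"spin":0,"fingers":0},{"delta_pos":[0,0,0],"spin":0,"fingers":0},{"delta_pos":[0,0,0],"spin":0,"fingers":0},{"delta_pos":[0,0,0],"spin":0,"fingers":0}]' 40
python3 -m creep '[{"delta_pos":[0,0,-2],"spin":0,"fingers":0},{"delta_pos":[0,0,-4],"spin":0,"fingers":0},{"delta_pos":[0,0,-4],"spin":0,"fingers":0},{"delta_pos":[0,0,0],"spin":0,"fingers":0}]' 40
```

```text
t: 7.22
eef_pos: [455.2, 55.1, 43.0]
tcp_rot: [[-0.001, 1.0, -0.001], [1.0, 0.001, -0.0], [-0.0, -0.001, -1.0]]
ft_force: [-2.6, -0.9, 5.6]
finger_gap: 0.138
finger_force: 40.0
t: 7.55
eef_pos: [455.4, 55.1, 53.1]
tcp_rot: [[-0.001, 1.0, -0.0], [1.0, 0.001, -0.0], [-0.0, -0.0, -1.0]]
ft_force: [-1.4, -1.1, -3.6]
finger_gap: 0.14
finger_force: 40.0
```

Handle held and the board lifts. I'll follow the arc up to about 0.67, then look.

```bash
python3 -m creep '[{"delta_pos":[0,0.7,-9.5],"spin":0,"fingers":0},{"delta_pos":[0,0.7,-9.5],"spin":0,"fingers":0},{"delta_pos":[0,1.3,-9.2],"spin":0,"fingers":0},{"delta_pos":[0,1.4,-9.1],"spin":0,"fingers":0},{"delta_pos":[0,1.9,-9.1],"spin":0,"fingers":0}]' 40
python3 -m creep '[{"delta_pos":[0,2,-9.1],"spin":0,"fingers":0},{"delta_pos":[0,2.6,-8.9],"spin":0,"fingers":0},{"delta_pos":[0,2.7,-8.9],"spin":0,"fingers":0},{"delta_pos":[0,3.1,-8.7],"spin":0,"fingers":0},{"delta_pos":[0,3.3,-8.6],"spin":0,"fingers":0}]' 40
python3 -m creep '[{"delta_pos":[0,3.7,-8.5],"spin":0,"fingers":0},{"delta_pos":[0,3.9,-8.4],"spin":0,"fingers":0},{"delta_pos":[0,4.3,-8.3],"spin":0,"fingers":0},{"delta_pos":[0,4.5,-8.1],"spin":0,"fingers":0},{"delta_pos":[0,4.9,-7.9],"spin":0,"fingers":0}]' 40
python3 -m creep '[{"delta_pos":[0,5.1,-7.7],"spin":0,"fingers":0},{"delta_pos":[0,5.4,-7.6],"spin":0,"fingers":0},{"delta_pos":[0,5.6,-7.4],"spin":0,"fingers":0},{"delta_pos":[0,0,0],"spin":0,"fingers":0}]' 40
cat > meas.py <<'E'
from plant import cams,env
from h import *
import sys
c=cams.snapshot('side');H=hsv(c).astype(int)
b=(H[...,0]>100)&(H[...,0]<130)&(H[...,1]>100);b[:,:225]=0;b[:,320:]=0;b[:150]=0;b[270:]=0
k,lab,st,ce=cv2.connectedComponentsWithStats(b.astype(np.uint8))
i=1+st[1:,4].argmax();uv=np.argwhere(lab==i)[:,::-1]
r=np.zeros_like(b);r[170:250,215:300]=1;r&=((H[...,0]<6)|(H[...,0]>174))&(H[...,1]>150)
for nm,q,Y in(('blue',uv,186),('red',np.argwhere(r)[:,::-1],213)):
    p=onplane(c,q,1,Y)[:,[0,2]];l=cv2.fitLine(p.astype(np.float32),cv2.DIST_HUBER,0,.01,.01).ravel();t=(p-l[2:])@l[:2]
    m=p.mean(0);print(nm,len(q),'slope',np.arctan(-l[1]/l[0]).round(3),'mean',m.round(1),'mean ang',np.arctan2(m[1]-52,720.7-m[0]).round(4),'r',np.hypot(m[1]-52,720.7-m[0]).round(1))
s=env.sense();e=s['eef_pos'];print('bar ang',np.arctan2(e[2]+9-52,720.7-e[0]),e,s['finger_gap'],s['t'],s['ft_force'])
x0,y0=210,130;cv2.imwrite(sys.argv[1],cv2.resize(c['color'][y0:y0+140,x0:x0+130,::-1],None,fx=4,fy=4,interpolation=cv2.INTER_CUBIC))
E
python3 meas.py pics/m1.png
```

```text
t: 7.97
eef_pos: [461.3, 55.1, 99.9]
tcp_rot: [[-0.001, 1.0, -0.001], [1.0, 0.001, -0.0], [-0.0, -0.001, -1.0]]
ft_force: [-0.8, -1.9, -4.4]
finger_gap: 0.138
finger_force: 40.0
t: 8.38
eef_pos: [475.1, 55.0, 144.0]
tcp_rot: [[-0.001, 1.0, -0.001], [1.0, 0.001, -0.0], [-0.0, -0.001, -1.0]]
ft_force: [-2.6, -4.2, -3.2]
finger_gap: 0.135
finger_force: 40.0
t: 8.8
eef_pos: [496.5, 54.8, 185.3]
tcp_rot: [[-0.001, 1.0, -0.001], [1.0, 0.001, -0.001], [-0.001, -0.001, -1.0]]
ft_force: [-4.2, -3.9, -2.6]
finger_gap: 0.14
finger_force: 40.0
t: 9.13
eef_pos: [513.9, 54.6, 209.4]
tcp_rot: [[-0.001, 1.0, 0.002], [1.0, 0.001, -0.001], [-0.001, 0.002, -1.0]]
ft_force: [-5.4, -3.6, 0.2]
finger_gap: 0.14
finger_force: 40.0Traceback (most recent call last):
  File "meas.py", line 7, in <module>
    i=1+st[1:,4].argmax();uv=np.argwhere(lab==i)[:,::-1]
        ~~~~~~~~~~~~~~~^^
ValueError: attempt to get argmax of an empty sequence
```

```bash
python3 - <<'E'
from plant import cams
from h import *
c=cams.snapshot('side');d=cams.snapshot('scene');np.savez('s2.npz',**c);np.savez('sc2.npz',**d)
f=lambda c,x,y:cv2.resize(np.ascontiguousarray(c['color'][y:y+150,x:x+130,::-1]),None,fx=3,fy=3,interpolation=cv2.INTER_CUBIC)
cv2.imwrite('pics/m2.png',np.hstack([f(c,210,130),f(d,245,120)]))
E
```

```text
(no output)
```

View pics/m2.png

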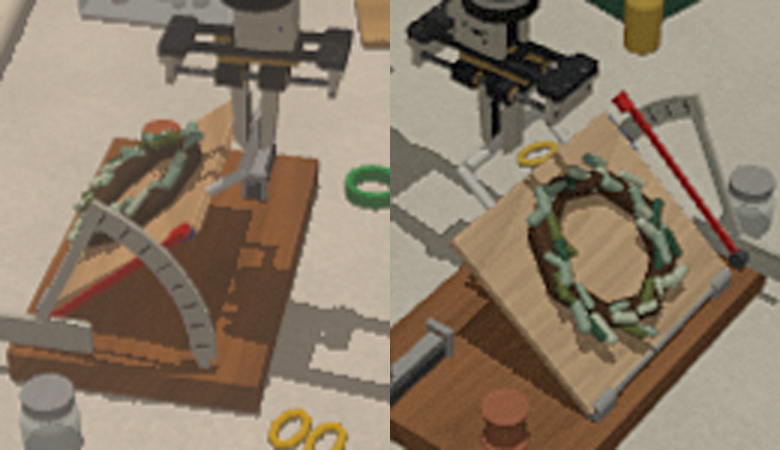

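The blue stripe is largely hidden behind the pointer (side crop, just past the tip at (190,232)), so the board is already close to the pointer, a little below it. I'll fit the board plane by depth and get the pointer line from the two views.

```bash
cat > m3.py <<'E'
from h import *
def pointer(C):
    N=[];ends=[]
    for c,(u0,u1,v0,v1) in zip(C,((300,370,145,215),(225,280,195,240))):
        H=hsv(c).astype(int);m=np.zeros((420,560),bool);m[v0:v1,u0:u1]=1
        m&=((H[...,0]<7)|(H[...,0]>173))&(H[...,1]>130)&(c['color'][...,0]>70)
        uv=np.argwhere(m)[:,::-1].astype(np.float32);l=cv2.fitLine(uv,cv2.DIST_HUBER,0,.01,.01).ravel()
        t=(uv-l[2:])@l[:2];o,d=rays(c,[l[2:]+l[:2]*t.min(),l[2:]+l[:2]*t.max()]);N.append((np.cross(*d),o))
        P=cloud(c);m&=c['range_z']>0;q=P[m];q=q[(abs(q[:,1]-213)<12)&(q[:,0]<715)&(q[:,0]>540)]
        f=cv2.fitLine(q[:,[0,2]].astype(np.float32),cv2.DIST_HUBER,0,.01,.01).ravel();mm=np.median(q,0)
        print('depth ptr slope',np.arctan(-f[1]/f[0]).round(4),'centroid ang',np.arctan2(q[:,2].mean()-52,720.7-q[:,0].mean()).round(4),len(q),q[:,1].mean().round(1))
    n=[a/np.linalg.norm(a) for a,_ in N];d=np.cross(*n)
    p=np.linalg.lstsq(np.array([n[0],n[1],d]),np.array([n[0]@N[0][1],n[1]@N[1][1],d@[640,213,130]]),rcond=None)[0]
    print('two-view dir',d/np.linalg.norm(d),'ang',np.arctan2(abs(d[2]),abs(d[0])).round(4),'pt',p.round(1),'pt ang',np.arctan2(p[2]-52,720.7-p[0]).round(4))
def board(c,th):
    P=cloud(c);H=hsv(c).astype(int);n=np.array([-np.sin(th),0,np.cos(th)])
    h=(P-[720.7,0,52])@n
    m=(c['range_z']>0)&(abs(h-6)<9)&(P[...,0]<705)&(P[...,0]>555)&(P[...,1]>-65)&(P[...,1]<180)&(P[...,2]>75)&(H[...,0]>8)&(H[...,0]<24)&(H[...,1]<150)&(c['color'][...,0]>110)
    Q=P[m].astype(float)
    for _ in range(4):
        ce=Q.mean(0);nn=np.linalg.svd(Q-ce,full_matrices=False)[2][2];nn*=np.sign(nn[2]);r=(Q-ce)@nn;Q=Q[abs(r)<3*r.std()]
    print('board ang',np.arctan2(-nn[0],nn[2]).round(4),'ny',nn[1].round(3),len(Q),r.std().round(2),'offset at hinge',((np.array([720.7,ce[1],52])-ce)@nn).round(1))
E
python3 - <<'E'
from m3 import *
pointer([np.load('scene0.npz'),np.load('side0.npz')])
board(np.load('sc2.npz'),.677);board(np.load('s2.npz'),.677)
E
```

```text
depth ptr slope 0.7429 centroid ang 0.7637 151 209.8
depth ptr slope 0.733 centroid ang 0.7388 127 214.0
two-view dir [ 0.74204777  0.00891364 -0.67028774] ang 0.7346 pt [637.6 212.8 127.3] pt ang 0.7361m3.py:21: RuntimeWarning: Mean of empty slice.
  ce=Q.mean(0);nn=np.linalg.svd(Q-ce,full_matrices=False)[2][2];nn*=np.sign(nn[2]);r=(Q-ce)@nn;Q=Q[abs(r)<3*r.std()]
  ret = um.true_divide(
Traceback (most recent call last):
  File "m3.py", line 21, in board
    ce=Q.mean(0);nn=np.linalg.svd(Q-ce,full_matrices=False)[2][2];nn*=np.sign(nn[2]);r=(Q-ce)@nn;Q=Q[abs(r)<3*r.std()]
                    ~~~~~~~~~~~~~~~~~~~~~~~~~~~~~~~~~~~~~~~~~~^^^
IndexError: index 2 is out of bounds for axis 0 with size 0
```

Pointer is at 0.735 from the two views. I'll raise the last 0.058 rad and verify.

```bash
python3 -m creep '[{"delta_pos":[0,3.2,-4],"spin":0,"fingers":0},{"delta_pos":[0,3.3,-4],"spin":0,"fingers":0},{"delta_pos":[0,3.5,-3.7],"spin":0,"fingers":0},{"delta_pos":[0,0,0],"spin":0,"fingers":0},{"delta_pos":[0,0,0],"spin":0,"fingers":0}]' 40
sed -i 's/&(H\[...,0\]>8).*$/\&(H[...,0]>5)\&(H[...,0]<28)/; s/abs(h-6)<9/abs(h-6)<12/' m3.py
python3 - <<'E'
from plant import cams,env
from m3 import *
c=cams.snapshot('scene');d=cams.snapshot('side')
for x in(c,d):board(x,.735)
pointer([c,d])
f=lambda c,x,y:cv2.resize(np.ascontiguousarray(c['color'][y:y+150,x:x+130,::-1]),None,fx=3,fy=3,interpolation=cv2.INTER_CUBIC)
cv2.imwrite('pics/m3.png',np.hstack([f(d,210,130),f(c,245,120)]))
H=hsv(d).astype(int);b=(H[...,0]>95)&(H[...,0]<135)&(H[...,1]>80);b[:190]=0;b[250:]=0;b[:,:230]=0;b[:,300:]=0;print('blue px',np.argwhere(b)[:,::-1].tolist()[:20])
s=env.sense();e=s['eef_pos'];print(e,np.arctan2(e[2]+9-52,720.7-e[0]),s['finger_gap'],s['ft_force'])
E
```

```text
t: 9.7
eef_pos: [522.8, 54.5, 219.9]
tcp_rot: [[-0.001, 1.0, -0.0], [1.0, 0.001, -0.001], [-0.001, -0.0, -1.0]]
ft_force: [-4.4, -5.5, 0.1]
finger_gap: 0.138
finger_force: 40.0m3.py:21: RuntimeWarning: Mean of empty slice.
  ce=Q.mean(0);nn=np.linalg.svd(Q-ce,full_matrices=False)[2][2];nn*=np.sign(nn[2]);r=(Q-ce)@nn;Q=Q[abs(r)<3*r.std()]
  ret = um.true_divide(
Traceback (most recent call last):
  File "m3.py", line 21, in board
    ce=Q.mean(0);nn=np.linalg.svd(Q-ce,full_matrices=False)[2][2];nn*=np.sign(nn[2]);r=(Q-ce)@nn;Q=Q[abs(r)<3*r.std()]
                    ~~~~~~~~~~~~~~~~~~~~~~~~~~~~~~~~~~~~~~~~~~^^^
IndexError: index 2 is out of bounds for axis 0 with size 0
```

```bash
sed -i 's/n=np.array(\[-np.sin/n=np.array([np.sin/; s/arctan2(-nn\[0\]/arctan2(nn[0]/' m3.py
cat > v.py <<'E'
from plant import cams,env
from m3 import *
c=cams.snapshot('scene');d=cams.snapshot('side')
for x in(c,d):board(x,.735)
pointer([c,d])
f=lambda c,x,y:cv2.resize(np.ascontiguousarray(c['color'][y:y+150,x:x+130,::-1]),None,fx=3,fy=3,interpolation=cv2.INTER_CUBIC)
cv2.imwrite('pics/m3.png',np.hstack([f(d,210,130),f(c,245,120)]))
s=env.sense();e=s['eef_pos'];print(e,np.arctan2(e[2]+9-52,720.7-e[0]),s['finger_gap'],s['ft_force'])
E
python3 v.py
```

```text
board ang 0.7249 ny -0.008 2395 2.51 offset at hinge -7.2
board ang 0.71 ny 0.005 776 4.48 offset at hinge -9.4
depth ptr slope 0.7351 centroid ang 0.7624 154 209.9
depth ptr slope 0.7385 centroid ang 0.7361 148 213.7
two-view dir [ 0.74413503  0.00638433 -0.66799873] ang 0.7315 pt [637.5 213.  127.2] pt ang 0.7349
[522.54516449  54.53204656 219.6493538 ] 0.7280830945213079 0.13787626625628893 [-4.65608614 -4.59801093  0.26707861]
```

View pics/m3.png

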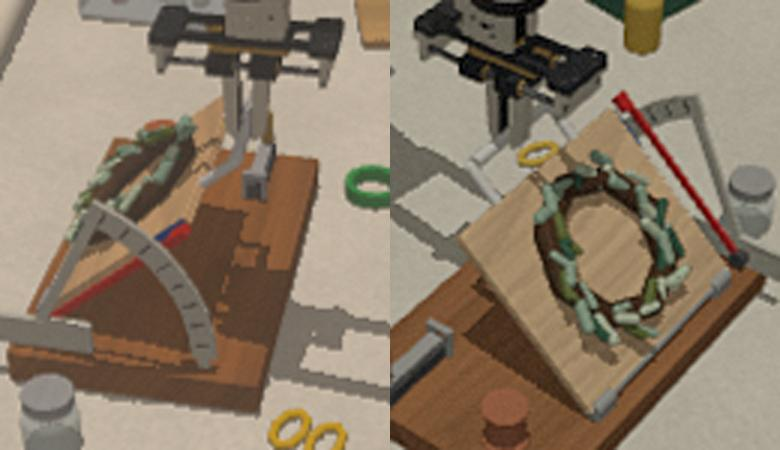

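The stripe now shows just behind the pointer, parallel to it. I'll check its upper edge after a small nudge of about +0.006.

```bash
python3 -m creep '[{"delta_pos":[0,1.1,-1.2],"spin":0,"fingers":0},{"delta_pos":[0,0,0],"spin":0,"fingers":0},{"delta_pos":[0,0,0],"spin":0,"fingers":0},{"delta_pos":[0,0,0],"spin":0,"fingers":0}]' 40
cat >> v.py <<'E'
H=hsv(d).astype(int);b=(H[...,0]>100)&(H[...,0]<140)&(H[...,1]>80);b[:195]=0;b[225:]=0;b[:,:255]=0;b[:,:]&=(np.arange(560)<280);q=np.argwhere(b)[:,::-1];print('blue',len(q))
if len(q):
    p=onplane(d,q,1,188)[:,[0,2]];r=[(720.7-p[:,0]),(p[:,1]-52)]
    for th in(.72,.735,.75):
        al=r[0]*np.cos(th)+r[1]*np.sin(th);up=-r[0]*np.sin(th)+r[1]*np.cos(th);print(th,'along',al.min().round(),al.max().round(),'up',up.min().round(1),np.median(up).round(1),up.max().round(1))
E
python3 v.py
```

```text
t: 10.23
eef_pos: [523.7, 54.5, 220.9]
tcp_rot: [[-0.001, 1.0, -0.001], [1.0, 0.001, -0.001], [-0.001, -0.001, -1.0]]
ft_force: [-4.7, -4.4, 0.4]
finger_gap: 0.139
finger_force: 40.0
board ang 0.7321 ny -0.008 2381 2.54 offset at hinge -7.0
board ang 0.7144 ny 0.005 755 4.14 offset at hinge -9.3
depth ptr slope 0.7386 centroid ang 0.7625 155 209.7
depth ptr slope 0.7361 centroid ang 0.7368 147 214.0
two-view dir [ 0.74256171  0.00982052 -0.66970566] ang 0.7339 pt [637.5 212.8 127.3] pt ang 0.7355
[523.64460019  54.52171579 220.85564718] 0.7342313743260345 0.14084806176455814 [-5.91936696 -4.67245284 -0.05390036]
blue 15
0.72 along 179.0 210.0 up 1.1 4.4 6.8
0.735 along 179.0 210.0 up -1.6 1.2 3.8
0.75 along 179.0 210.0 up -4.4 -1.7 0.9
```

```bash
python3 -c "
from plant import env
print(env.finish_job())"
```

```text
the job is handed in; nothing more can be done
None
```

I drew the bolt about 41 mm (it clears at 25) and lifted the board to about 0.734 rad, against a measured pointer angle of about 0.735. I handed the job in with the handle still gripped, and no result came back.

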